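# Pack the rock-specimen clamp until it is snug

### The job

Set the two orange spacers, one at a time, upright in the gap between the granite block and the sliding jaw of the clamp, square across it and wholly on its base plate. Then push the jaw, which carries a red push pad, towards the granite until the row is snug, with no play left, and let go. The blue spacer is too thick and is not needed.

Things in the scene. Friction and masses are not known exactly. Their poses are not given: they have to be found in the camera images.
- clamp: Clamp fixed to the bench: aluminium plate 100 (x) by 260 (y), 12 mm thick. Origin: centre of its underside, z up, +y from jaw to granite. Granite block on it, 70 wide, 34 high above the plate, flat face at y=+52. Between it and the green jaw spacers stand on the bare plate, thickness along y. Behind the jaw, rods (15 mm above plate) and an end bar at y=-128 to -116 (20 mm high).
- jaw (a joint): Travel q (m) of the jaw along the clamp's +y: 0 open, stop 0.048; stays put, slides at about 3 N. Face (30 mm high) at y=-42 mm+q: gap 94 mm-q, 84 to 94 at the start, 56 with both spacers snug (q=0.038); with one it stops short of snug. Red push pad on top, 44 mm wide, z 42 to 72 mm above bench, 14 thick, rear face at y=-66 mm+q: push it there along +y.
- spacer_a: One of two alike orange spacers, about 0.09 kg: block 56 mm long (its x), 28 thick (y), 26 high, with a grip tab on the middle of its top, 20 (x) by 12 (y), 40 high: 66 overall. Origin: centre of underside, z up. Starts upright on the bench. Take the tab from above across its 20 mm (fingers on the x sides, tips above the block). Either end may lead. A blue lookalike 46 mm thick is not wanted.
- spacer_b: One of two alike orange spacers, about 0.09 kg: block 56 mm long (its x), 28 thick (y), 26 high, with a grip tab on the middle of its top, 20 (x) by 12 (y), 40 high: 66 overall. Origin: centre of underside, z up. Starts upright on the bench. Take the tab from above across its 20 mm (fingers on the x sides, tips above the block). Either end may lead. A blue lookalike 46 mm thick is not wanted.
Things that resemble listed ones, but are neither listed nor needed, are in the scene too. Leave any purple look-alike of the spacer_a alone.

How it is judged:
By the outcome, as a careful person would: the job done as asked, in the order asked, and still so for the second after the job is handed in, with the robot touching nothing.
It also fails if it takes over 64 s, if anything falls off the work surface, if the arm or the gripper's body presses on something with over 40 N, if the wrist force passes 120 N, or if a joint passes its speed limit or range.

### The arm

A 7-joint arm with a two-finger parallel gripper is mounted at the origin on the work surface. World frame = base frame: x ahead of the robot, y to its left, z up, the work surface at z = 0. Lengths are in m, angles in rad, forces in N, time in s.
With the tool pointing down it reaches from about 0.4 to 0.9 m from the base axis. Payload 5.5 kg.
Tool frame: the origin (TCP) lies at the very end of the fingers, on their centre line; the grasp point (between the pads) lies 19 mm behind it (env.grip_point_offset is the z of the grasp point in the tool frame, in m); z points along the fingers, y is the line along which they close (so a half turn about z gives the same grasp; the last joint's range is limited). The gripper opens to 85 mm and grips with 20 to 120 N. Pads are 22 mm wide; open, the fingers measure 114 mm over their backs; the gripper's body (76 mm by 85 mm) begins 54 mm behind the grasp point. The pads swing forward as they close: fully open they stand 13 mm farther back than shut.
Start: joints at [-0.972, 0.501, -0.427, 1.55, 0.221, 1.138, -0.21], TCP at [0.214, 0.614, 0.231] pointing down, gripper open.
Joint ranges: [-2.88, 2.88], [-0.31, 2.03], [-1.54, 1.56], [0.2, 2.42], [-1.41, 4.55], [0.19, 2.02], [-2.57, 2.57]. Speed limits (rad/s): [2.57, 2.57, 3.14, 3.14, 3.14, 3.14, 3.14].

### API

Orientations are given as a unit quaternion [x, y, z, w].
In Python, from rig import env, vision gives the robot as it stands. The module is installed in compiled form; this text tells all that it offers.
- The arm moves only by the tool move_arm, never from a script. Its argument "deltas" is a list of rows, each an object of numbers: "x", "y", "z": the shift along the tool's x, y, z in cm; "roll": the turn about the tool's z in rad; "claw": the opening, from -1 (shut) to 1 (fully open). In form: [{"x": .., "y": .., "z": .., "roll": .., "claw": ..}, ...]. A call has exactly 10 rows; each row is the pose to reach, as a shift and turn from the pose commanded when the call began, along the tool's axes at that moment; what a row does not reach only later rows make up. A row lasts 1/8 s, in which the tool goes at most 62.5 mm and 10.7 degrees, less where a joint would pass 70% of its speed; a pose out of reach is approached as far as the arm can. A call with a gripper value outside its range is refused whole. The fingers move at their own pace and stop on an object; "grip_force" is the grip in N (left out, the last holds). Time passes only in rows, so rows that repeat a pose let the fingers close, or fill a call up. It gives the time, the measured TCP pose, the force, the opening and the grip force at its end, in the units of the state.
- env.state(): the state, without advancing time (a new reading comes with each control period).
- vision.read_camera(name): name is "scene" or "top" or "wrist"; returns a dict with "frame" (384x512x3 uint8, red, green, blue), "range_z" (384x512 float32, m along the optical axis (not along the pixel's ray), 0 where there is no reading), "fx", "fy", "cx", "cy" (pixels), "xyz" and "attitude" of the camera in the world; the wrist camera has in their place "T_tool_cam" (4x4, takes a point from camera to tool coordinates, whose origin is the TCP and whose axes are the flange's). Camera axes: x right, y down, z forward; pixel columns grow to the right and rows downward; lengths in m; the calibration is good to about 2 mm. A picture is of the moment at which its call begins: read the wrist's pose just before it.
- env.hand_in(): hands the job in; it is judged then, once.
The state is a dict: "clock": time; "joints": joint angles; "dq": joint speeds; "joint_efforts": joint torques, N m; "position": TCP position; "eef_rot": TCP orientation; "wrist_force": force on the tool from outside, world axes, zero at the start; "torque": the same for the moment, N m; "gripper_width": finger opening in m; "gripper_force": force on a finger pad.
Only numpy, scipy, OpenCV 4.12 (cv2) and the standard library are available. Lean on these libraries where they do the work, as an engineer would, in place of code of your own. Each camera call takes 0.05 s, during which the arm holds its last target. There are 200 camera calls.

## Working session

There is one attempt and no reset: what is moved stays moved. The work goes in short steps, Python scripts to look and compute and a tool call to move; the robot and the scene stay as the last step left them, time stands still between calls to the robot, and variables do not carry over. Pictures are saved under pics/ and viewed, at most 10 in all, crops included, and the job is handed in when it is done.

Besides the shell and the picture viewer there is one more tool, called by a JSON object that holds its "name" and its "arguments". move_arm: Moves the arm, as the interface text tells. Its arguments: {"type":"object","properties":{"deltas":{"type":"array","items":{"type":"object","properties":{"x":{"type":"number"},"y":{"type":"number"},"z":{"type":"number"},"roll":{"type":"number"},"claw":{"type":"number"}}}},"grip_force":{"type":"number"}},"required":["deltas"]}

```bash
mkdir -p pics
cat > h.py <<'E'
import numpy as np, cv2
from scipy.spatial.transform import Rotation as R
from rig import env, vision
def cam(n):
    s=env.state(); c=vision.read_camera(n); z=c["range_z"]
    v,u=np.mgrid[:384,:512]
    P=np.dstack([(u-c["cx"])/c["fx"]*z,(v-c["cy"])/c["fy"]*z,z])
    if n=="wrist":
        T=np.array(c["T_tool_cam"]); P=P@T[:3,:3].T+T[:3,3]
        P=P@R.from_quat(s["eef_rot"]).as_matrix().T+np.array(s["position"])
    else:
        a=np.array(c["attitude"]); M=R.from_quat(a).as_matrix() if a.size==4 else a.reshape(3,3)
        P=P@M.T+np.array(c["xyz"])
    P[z==0]=np.nan
    return c["frame"],P
def save(n,f): cv2.imwrite("pics/"+n,cv2.cvtColor(f,cv2.COLOR_RGB2BGR))
E
python3 - <<'E'
from h import *
f,P=cam("top"); save("top0.png",f); np.save("top0.npy",P)
hsv=cv2.cvtColor(f,cv2.COLOR_RGB2HSV)
for nm,lo,hi in [("orange",5,22),("blue",100,125),("purple",126,160),("green",40,90),("red",0,4)]:
    m=((hsv[...,0]>=lo)&(hsv[...,0]<=hi)&(hsv[...,1]>110)&(hsv[...,2]>50)).astype(np.uint8)
    n,l,st,ce=cv2.connectedComponentsWithStats(m)
    for i in range(1,n):
        if st[i,4]>40:
            q=P[l==i]; q=q[~np.isnan(q[:,0])]
            (cx,cy),wh,a=cv2.minAreaRect((q[:,:2]*1000).astype(np.float32))
            print(nm,st[i],ce[i].round(),"med",np.median(q,0).round(3),"zmax",q[:,2].max().round(3),"rect",round(cx),round(cy),np.round(wh),round(a,1))
print({k:np.round(v,3) for k,v in env.state().items()})
E
```

```text
orange [454  44  20  52 126] [463.  71.] med [ 0.808 -0.439  0.018] zmax 0.024 rect 809 -440 [106.   7.] 19.4
orange [301  71  17  13  43] [309.  79.] med [ 0.776 -0.133  0.048] zmax 0.052 rect 780 -134 [ 9. 37.] 30.3
orange [325 150  17  30 422] [333. 165.] med [ 0.614 -0.179  0.026] zmax 0.07 rect 618 -182 [28. 54.] 84.6
orange [254 220  15  29 432] [261. 234.] med [ 0.483 -0.043  0.026] zmax 0.069 rect 483 -43 [53. 27.] 0.4
orange [324 233  17  17 221] [332. 241.] med [ 0.47  -0.179  0.024] zmax 0.029 rect 471 -179 [30. 29.] 46.3
blue [ 169   30   83   55 3954] [211.  57.] med [0.833 0.058 0.005] zmax 0.038 rect 830 59 [102. 160.] 0.0
blue [394 224  34  35 647] [410. 241.] med [ 0.473 -0.325  0.027] zmax 0.069 rect 471 -329 [60. 46.] 23.9
purple [360 159  31  27 321] [375. 172.] med [ 0.602 -0.258  0.027] zmax 0.069 rect 603 -262 [55. 26.] 54.7
purple [269 175  31  20 353] [284. 185.] med [ 0.577 -0.086  0.027] zmax 0.071 rect 578 -87 [27. 55.] 15.3
green [ 457   32   51   62 1949] [482.  62.] med [ 0.819 -0.47   0.032] zmax 0.037 rect 820 -470 [109.  70.] 18.1
green [ 88 169   9  16  52] [ 93. 177.] med [0.586 0.272 0.053] zmax 0.057 rect 585 275 [26. 23.] 23.4
red [171 183  15  24 144] [178. 194.] med [0.554 0.109 0.072] zmax 0.076 rect 554 110 [14. 43.] 70.9
{'clock': np.float64(0.05), 'joints': array([-0.972,  0.502, -0.427,  1.551,  0.221,  1.138, -0.21 ]), 'dq': array([-0.001, -0.002,  0.002, -0.001, -0.   ,  0.001,  0.001]), 'joint_efforts': array([-9.0000e-03, -5.7130e+01, -5.8430e+00, -2.8203e+01,  1.1000e-02,
        6.0000e-03, -0.0000e+00]), 'position': array([0.214, 0.613, 0.23 ]), 'eef_rot': array([ 0.167,  0.986, -0.001, -0.   ]), 'wrist_force': array([ 0.027, -0.249, -0.374]), 'torque': array([-0.07 , -0.041,  0.068]), 'gripper_force': np.float64(0.0), 'gripper_width': np.float64(0.085)}
```

View pics/top0.png

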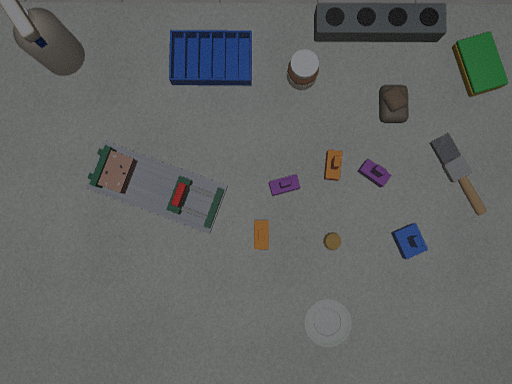

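The top view shows the two orange spacers at px (333,165) and (261,234). The blue one is at (410,241) and the purple ones at (284,185) and (375,172). The clamp has its granite at (117,172) and red pad at (178,194).

```bash
cat >> h.py <<'E'
def rect(q):
    (cx,cy),(w,h),a=cv2.minAreaRect((q[:,:2]*1000).astype(np.float32)); 
    if w<h: w,h,a=h,w,a+90
    return round(cx,1),round(cy,1),round(w,1),round(h,1),round((a+90)%180-90,2)
def go(x,y,z,yaw=None):
    "deltas (cm) to world target; yaw deg = wanted direction of tool y (mod 180)"
    s=env.state(); M=R.from_quat(s["eef_rot"]).as_matrix()
    d=M.T@(np.array([x,y,z])-s["position"])*100
    ty=np.degrees(np.arctan2(M[1,1],M[0,1])); r=0
    if yaw is not None: r=-((yaw-ty+90)%180-90)
    print("delta",d.round(2),"roll",np.radians(r).round(3),"other",np.radians(r-np.sign(r)*180).round(3),"q7",s["joints"][6])
E
python3 - <<'E'
from h import *
P=np.load("top0.npy")
def box(x0,x1,y0,y1,z0,z1):
    m=(P[...,0]>x0)&(P[...,0]<x1)&(P[...,1]>y0)&(P[...,1]<y1)&(P[...,2]>z0)&(P[...,2]<z1); return P[m]
print("granite",rect(box(.5,.7,.18,.255,.042,.05)),"z",np.median(box(.5,.7,.2,.25,.04,.05)[:,2]))
print("plate", rect(box(.45,.7,-.0,.32,.008,.016)))
print("redtop", rect(box(.5,.6,.07,.15,.066,.08)))
print("tabA", rect(box(.57,.66,-.23,-.14,.06,.08)),"blkA",rect(box(.57,.66,-.23,-.14,.022,.03)))
print("tabB", rect(box(.43,.53,-.08,-.01,.06,.08)),"blkB",rect(box(.43,.53,-.08,-.01,.022,.03)))
go(.483,-.043,.20,0)
E
```

```text
granite (601.7, 233.3, 73.4, 48.1, -20.79) z 0.04580377078475961
plate (574.7, 163.1, 260.4, 100.2, 70.22)
redtop (555.2, 109.5, 43.7, 14.7, -20.0)
tabA (618.7, -181.9, 19.7, 12.3, -5.32) blkA (619.1, -182.1, 56.2, 28.5, -5.44)
tabB (482.6, -43.0, 18.2, 11.0, 0.5) blkB (482.6, -43.2, 53.4, 26.9, 0.43)
delta [-47.01 -53.08   3.13] roll 1.235 other -1.906 q7 -0.2102988042211876
```

{"name": "move_arm", "arguments": {"deltas": [{"x": -47, "y": -53.1, "z": 3, "roll": 1.235, "claw": 1}, {"x": -47, "y": -53.1, "z": 3, "roll": 1.235, "claw": 1}, {"x": -47, "y": -53.1, "z": 3, "roll": 1.235, "claw": 1}, {"x": -47, "y": -53.1, "z": 3, "roll": 1.235, "claw": 1}, {"x": -47, "y": -53.1, "z": 3, "roll": 1.235, "claw": 1}, {"x": -47, "y": -53.1, "z": 3, "roll": 1.235, "claw": 1}, {"x": -47, "y": -53.1, "z": 3, "roll": 1.235, "claw": 1}, {"x": -47, "y": -53.1, "z": 3, "roll": 1.235, "claw": 1}, {"x": -47, "y": -53.1, "z": 3, "roll": 1.235, "claw": 1}, {"x": -47, "y": -53.1, "z": 3, "roll": 1.235, "claw": 1}]}}

```text
clock: 1.3
position: [0.451, 0.034, 0.2047]
eef_rot: [0.707, 0.707, 0.0, -0.0]
wrist_force: [0.9, 0.2, 0.1]
gripper_width: 0.0853
gripper_force: 0.0
```

{"name": "move_arm", "arguments": {"deltas": [{"x": -7.7, "y": 3.2, "z": 2, "roll": 0, "claw": 0.1}, {"x": -7.7, "y": 3.2, "z": 2, "roll": 0, "claw": 0.1}, {"x": -7.7, "y": 3.2, "z": 2, "roll": 0, "claw": 0.1}, {"x": -7.7, "y": 3.2, "z": 2, "roll": 0, "claw": 0.1}, {"x": -7.7, "y": 3.2, "z": 2, "roll": 0, "claw": 0.1}, {"x": -7.7, "y": 3.2, "z": 2, "roll": 0, "claw": 0.1}, {"x": -7.7, "y": 3.2, "z": 2, "roll": 0, "claw": 0.1}, {"x": -7.7, "y": 3.2, "z": 2, "roll": 0, "claw": 0.1}, {"x": -7.7, "y": 3.2, "z": 2, "roll": 0, "claw": 0.1}, {"x": -7.7, "y": 3.2, "z": 2, "roll": 0, "claw": 0.1}]}}

```text
clock: 2.55
position: [0.4828, -0.0412, 0.1849]
eef_rot: [0.707, 0.707, -0.0, -0.0]
wrist_force: [-0.5, 0.7, 0.6]
gripper_width: 0.0471
gripper_force: 0.0
```

Run:
```python
from h import *
f,P=cam("wrist"); save("w1.png",f)
hsv=cv2.cvtColor(f,cv2.COLOR_RGB2HSV)
o=(hsv[...,0]>=5)&(hsv[...,0]<=22)&(hsv[...,1]>110)
near=np.hypot(P[...,0]-.483,P[...,1]+.043)<.05
for z0,z1 in((.06,.075),(.02,.032)):
    q=P[o&near&(P[...,2]>z0)&(P[...,2]<z1)]; print(len(q),q[:,2].mean() if len(q) else 0,rect(q) if len(q)>5 else "")
s=env.state();print(s["position"],s["gripper_width"])
go(.483,-.043,.032,0.4)
```

```text
337 0.06563735358279421 (481.3, -41.0, 18.8, 11.9, 0.24)
1236 0.025833523635797162 (481.4, -41.1, 55.5, 27.7, -0.16)
[ 0.48285186 -0.04119961  0.18485807] 0.04684325614191942
delta [-0.18  0.02 15.29] roll -0.007 other 3.134 q7 0.07971357751915725
```

View pics/w1.png

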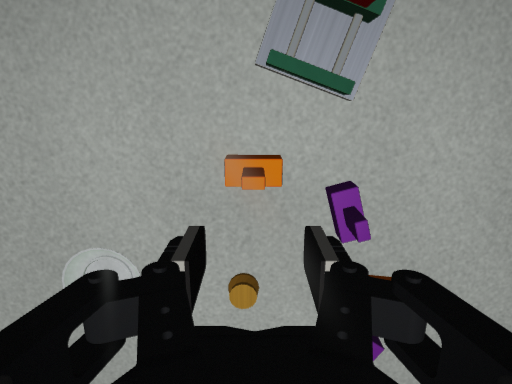

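The wrist view shows spacer B upright at px (253,172) with its tab at (253,180). The fingers are well lined up and the purple one is clear of them.

{"name": "move_arm", "arguments": {"deltas": [{"x": 0, "y": -0.15, "z": 4, "roll": 0, "claw": 0.1}, {"x": 0, "y": -0.15, "z": 8, "roll": 0, "claw": 0.1}, {"x": 0, "y": -0.15, "z": 12, "roll": 0, "claw": 0.1}, {"x": 0, "y": -0.15, "z": 14.2, "roll": 0, "claw": 0.1}, {"x": 0, "y": -0.15, "z": 15.2, "roll": 0, "claw": 0.1}, {"x": 0, "y": -0.15, "z": 15.2, "roll": 0, "claw": 0.1}, {"x": 0, "y": -0.15, "z": 15.2, "roll": 0, "claw": -0.8}, {"x": 0, "y": -0.15, "z": 15.2, "roll": 0, "claw": -0.8}, {"x": 0, "y": -0.15, "z": 15.2, "roll": 0, "claw": -0.8}, {"x": 0, "y": -0.15, "z": 15.2, "roll": 0, "claw": -0.8}], "grip_force": 40}}

```text
clock: 3.85
position: [0.4823, -0.0412, 0.0339]
eef_rot: [0.707, 0.707, 0.001, 0.001]
wrist_force: [-1.7, -0.4, 6.5]
gripper_width: 0.0194
gripper_force: 41.3
```

{"name": "move_arm", "arguments": {"deltas": [{"x": 0, "y": 0, "z": -5, "roll": 0, "claw": -0.8}, {"x": 0, "y": 0, "z": -11, "roll": 0, "claw": -0.8}, {"x": 4, "y": 2, "z": -16, "roll": 0, "claw": -0.8}, {"x": 9, "y": 4, "z": -18.5, "roll": 0.17, "claw": -0.8}, {"x": 14, "y": 6.5, "z": -18.5, "roll": 0.346, "claw": -0.8}, {"x": 19.6, "y": 8.7, "z": -18.5, "roll": 0.346, "claw": -0.8}, {"x": 19.6, "y": 8.7, "z": -18.5, "roll": 0.346, "claw": -0.8}, {"x": 19.6, "y": 8.7, "z": -18.5, "roll": 0.346, "claw": -0.8}, {"x": 19.6, "y": 8.7, "z": -18.5, "roll": 0.346, "claw": -0.8}, {"x": 19.6, "y": 8.7, "z": -18.5, "roll": 0.346, "claw": -0.8}]}}

```text
clock: 5.1
position: [0.5683, 0.1533, 0.218]
eef_rot: [0.819, 0.574, -0.0, 0.0]
wrist_force: [-0.5, -0.2, -1.0]
gripper_width: 0.0194
gripper_force: 40.5
```

Run:
```python
from h import *
f,P=cam("wrist"); save("w2.png",f)
s=env.state();print(s["position"],s["gripper_width"],s["wrist_force"])
c0=np.array([.5747,.1631]);a=np.radians(-19.8);ex=np.array([np.cos(a),np.sin(a)]);ey=np.array([-ex[1],ex[0]])
X=(P[...,:2]-c0)@ex*1000;Y=(P[...,:2]-c0)@ey*1000;Z=P[...,2]*1000
print("Z plate",np.nanmedian(Z[(abs(X)<30)&(Y>10)&(Y<40)&(Z<20)]))
g=(Z>42)&(Z<50)&(Y>45)&(Y<110)
for x0 in range(-30,31,10):
    m=g&(abs(X-x0)<3); n=(Z>36)&(Z<48)&(abs(X-x0)<3)&(Y<-20)&(Y>-60); r=(Z>66)&(Z<78)&(abs(X-x0)<3)&(Y<-30)&(Y>-90)
    print(x0,"granite ymin",np.percentile(Y[m],1).round(1) if m.sum() else None,"jaw ymax",np.percentile(Y[n],99).round(1) if n.sum() else None,"pad",(Y[r].min().round(1),Y[r].max().round(1)) if r.sum() else None)
print("granite X",np.percentile(X[g],[.5,99.5]))
pl=(Z>9)&(Z<15)&(abs(X)<70)
for y0 in(0,20,40):
    m=pl&(abs(Y-y0)<4); print("plate X",y0,np.percentile(X[m],[.5,99.5]))
# held spacer
hsv=cv2.cvtColor(f,cv2.COLOR_RGB2HSV);o=(hsv[...,0]>=5)&(hsv[...,0]<=22)&(hsv[...,1]>110)&(Z>150)
M=R.from_quat(s["eef_rot"]).as_matrix();Q=((P-s["position"])@M*1000)[o]
print("held tool-frame min/max",np.percentile(Q,[1,99],axis=0) if len(Q) else None)
top=Q[(abs(Q[:,2]-np.percentile(Q[:,2],5))<40)]
```

```text
[0.56831961 0.15357865 0.21806618] 0.019339825350696845 [-0.38406958  0.06008363 -0.45308137]
Z plate 11.950161783678414
-30 granite ymin 53.4 jaw ymax -38.7 pad None
-20 granite ymin 53.4 jaw ymax -38.7 pad None
-10 granite ymin 53.3 jaw ymax -38.6 pad None
0 granite ymin 53.3 jaw ymax -38.6 pad None
10 granite ymin 53.3 jaw ymax -38.8 pad None
20 granite ymin 53.2 jaw ymax -38.5 pad None
30 granite ymin 54.1 jaw ymax -38.7 pad None
granite X [-36.65941408  32.78229839]
plate X 0 [-50.98064305  46.97438153]
plate X 20 [-51.20512138  47.48494648]
plate X 40 [-51.55291047  47.80839624]
held tool-frame min/max [[ -5.52304501 -27.45648485 -33.06480712]
 [ 13.5464994   26.19561672  31.36077658]]
```

View pics/w2.png

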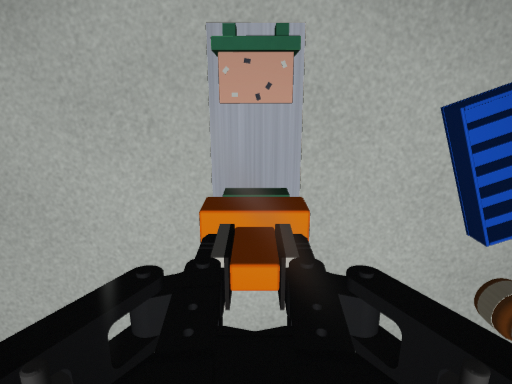

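The gap is clear. The granite's front edge is at row 103 and the jaw at row 193, and the held spacer at (255,220) sits square.

{"name": "move_arm", "arguments": {"deltas": [{"x": 4.7, "y": 0.15, "z": 0, "roll": 0, "claw": -0.8}, {"x": 4.7, "y": 0.15, "z": 4, "roll": 0, "claw": -0.8}, {"x": 4.7, "y": 0.15, "z": 8, "roll": 0, "claw": -0.8}, {"x": 4.7, "y": 0.15, "z": 11, "roll": 0, "claw": -0.8}, {"x": 4.7, "y": 0.15, "z": 13.5, "roll": 0, "claw": -0.8}, {"x": 4.7, "y": 0.15, "z": 15.2, "roll": 0, "claw": -0.8}, {"x": 4.7, "y": 0.15, "z": 16.3, "roll": 0, "claw": -0.8}, {"x": 4.7, "y": 0.15, "z": 16.7, "roll": 0, "claw": -0.8}, {"x": 4.7, "y": 0.15, "z": 17, "roll": 0, "claw": -0.8}, {"x": 4.7, "y": 0.15, "z": 17.1, "roll": 0, "claw": -0.8}]}}

```text
clock: 6.4
position: [0.5862, 0.1988, 0.0474]
eef_rot: [0.818, 0.575, 0.001, 0.0]
wrist_force: [1.0, -0.3, -0.5]
gripper_width: 0.0193
gripper_force: 40.5
```

{"name": "move_arm", "arguments": {"deltas": [{"x": 0, "y": 0, "z": 0.1, "roll": 0, "claw": -0.8}, {"x": 0, "y": 0, "z": 0.15, "roll": 0, "claw": -0.8}, {"x": 0, "y": 0, "z": 0.15, "roll": 0, "claw": -0.8}, {"x": 0, "y": 0, "z": 0.15, "roll": 0, "claw": -0.1}, {"x": 0, "y": 0, "z": 0.15, "roll": 0, "claw": -0.1}, {"x": 0, "y": 0, "z": 0.15, "roll": 0, "claw": -0.1}, {"x": 0, "y": 0, "z": -2, "roll": 0, "claw": -0.1}, {"x": 0, "y": 0, "z": -6, "roll": 0, "claw": -0.1}, {"x": 0, "y": 0, "z": -11, "roll": 0, "claw": 0.1}, {"x": 0, "y": 0, "z": -15, "roll": 0, "claw": 0.1}]}}

```text
clock: 7.65
position: [0.586, 0.1986, 0.1988]
eef_rot: [0.818, 0.575, 0.001, 0.0]
wrist_force: [0.6, 0.0, 0.5]
gripper_width: 0.0472
gripper_force: 0.0
```

```bash
cat >> h.py <<'E'
def clampframe(P):
    c0=np.array([.5747,.1631]);a=np.radians(-19.8);ex=np.array([np.cos(a),np.sin(a)]);ey=np.array([-ex[1],ex[0]])
    Q=P*1000; return np.dstack([(P[...,:2]-c0)@ex*1000,(P[...,:2]-c0)@ey*1000,P[...,2]*1000])
def orange(f):
    hsv=cv2.cvtColor(f,cv2.COLOR_RGB2HSV); return (hsv[...,0]>=5)&(hsv[...,0]<=22)&(hsv[...,1]>130)
E
python3 - <<'E'
from h import *
f,P=cam("wrist"); save("w3.png",f)
C=clampframe(P); o=orange(f)&(C[...,1]<52)
for z0,z1 in((72,84),(34,42)):
    q=C[o&(C[...,2]>z0)&(C[...,2]<z1)&(abs(C[...,0])<45)]; print(len(q),q[:,2].mean(),rect(q/1000))
# tool yaw -5.4 for A
go(.6185,-.181,.185,-5.4)
E
```

```text
319 77.4948314341538 (-2.1, 37.4, 19.0, 11.6, 0.16)
1182 37.88053512397939 (-2.0, 37.5, 55.1, 27.1, -0.33)
delta [-34.82  15.67   1.86] roll -0.252 other 2.89 q7 -0.6596445624022532
```

View pics/w3.png

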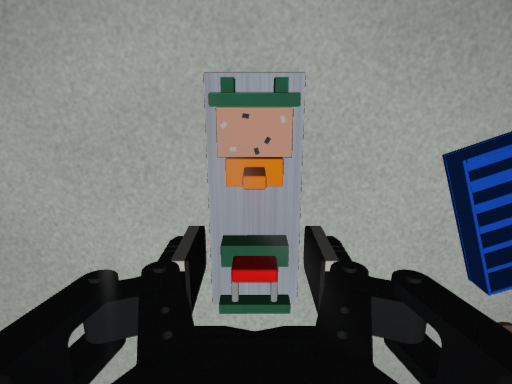

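Spacer 1 stands square in the gap at px (254,172), centred and about 2 mm from the granite. Next is spacer A.

{"name": "move_arm", "arguments": {"deltas": [{"x": -34.8, "y": 15.7, "z": 1.3, "roll": -0.252, "claw": 0.1}, {"x": -34.8, "y": 15.7, "z": 1.3, "roll": -0.252, "claw": 0.1}, {"x": -34.8, "y": 15.7, "z": 1.3, "roll": -0.252, "claw": 0.1}, {"x": -34.8, "y": 15.7, "z": 1.3, "roll": -0.252, "claw": 0.1}, {"x": -34.8, "y": 15.7, "z": 1.3, "roll": -0.252, "claw": 0.1}, {"x": -34.8, "y": 15.7, "z": 1.3, "roll": -0.252, "claw": 0.1}, {"x": -34.8, "y": 15.7, "z": 1.3, "roll": -0.252, "claw": 0.1}, {"x": -34.8, "y": 15.7, "z": 1.3, "roll": -0.252, "claw": 0.1}, {"x": -34.8, "y": 15.7, "z": 1.3, "roll": -0.252, "claw": 0.1}, {"x": -34.8, "y": 15.7, "z": 1.3, "roll": -0.252, "claw": 0.1}]}}

```text
clock: 8.95
position: [0.6158, -0.1796, 0.1839]
eef_rot: [0.738, 0.674, 0.0, -0.0]
wrist_force: [-0.1, -0.6, -1.2]
gripper_width: 0.0471
gripper_force: 0.0
```

Run:
```python
from h import *
f,P=cam("wrist")
near=np.hypot(P[...,0]-.6185,P[...,1]+.181)<.05
o=orange(f)&near
for z0,z1 in((.06,.075),(.02,.032)):
    q=P[o&(P[...,2]>z0)&(P[...,2]<z1)]; r=rect(q); print(len(q),r)
    if z0>.05: b=r
s=env.state();print(s["position"],s["gripper_width"])
go(b[0]/1000,b[1]/1000,.0335,r[4])
```

```text
333 (617.8, -180.1, 19.5, 12.2, -7.65)
1223 (617.7, -180.0, 55.7, 27.9, -6.07)
[ 0.61574799 -0.18002252  0.18391713] 0.04693766754065577
delta [ 0.    0.2  15.04] roll 0.015 other -3.127 q7 0.23574257744665178
```

{"name": "move_arm", "arguments": {"deltas": [{"x": 0, "y": 0.2, "z": 4, "roll": 0.015, "claw": 0.1}, {"x": 0, "y": 0.2, "z": 8, "roll": 0.015, "claw": 0.1}, {"x": 0, "y": 0.2, "z": 12, "roll": 0.015, "claw": 0.1}, {"x": 0, "y": 0.2, "z": 14.2, "roll": 0.015, "claw": 0.1}, {"x": 0, "y": 0.2, "z": 15, "roll": 0.015, "claw": 0.1}, {"x": 0, "y": 0.2, "z": 15, "roll": 0.015, "claw": 0.1}, {"x": 0, "y": 0.2, "z": 15, "roll": 0.015, "claw": -0.8}, {"x": 0, "y": 0.2, "z": 15, "roll": 0.015, "claw": -0.8}, {"x": 0, "y": 0.2, "z": 15, "roll": 0.015, "claw": -0.8}, {"x": 0, "y": 0.2, "z": 15, "roll": 0.015, "claw": -0.8}]}}

```text
clock: 10.25
position: [0.6185, -0.1826, 0.0354]
eef_rot: [0.745, 0.668, 0.001, 0.001]
wrist_force: [-0.5, -0.0, 6.5]
gripper_width: 0.0194
gripper_force: 42.4
```

Run:
```python
from h import *
# target clamp frame: X=-1.5,Y=4
a=np.radians(-19.8)
t=np.array([574.7,163.1])-1.7*np.array([np.cos(a),np.sin(a)])+4*np.array([-np.sin(a),np.cos(a)])
print(t); go(t[0]/1000,t[1]/1000,.0475,-19.9); print(env.state()["position"],env.state()["gripper_width"])
```

```text
[574.45545437 167.43937754]
delta [34.31 -8.19 -1.24] roll 0.238 other -2.903 q7 0.25233143403366404
[ 0.6185075  -0.18258671  0.03541524] 0.019422530439050918
```

{"name": "move_arm", "arguments": {"deltas": [{"x": 0, "y": 0, "z": -6, "roll": 0, "claw": -0.8}, {"x": 0, "y": 0, "z": -12, "roll": 0, "claw": -0.8}, {"x": 4, "y": -1, "z": -16, "roll": 0, "claw": -0.8}, {"x": 10, "y": -2.5, "z": -17, "roll": 0.1, "claw": -0.8}, {"x": 16, "y": -4, "z": -17, "roll": 0.238, "claw": -0.8}, {"x": 22, "y": -5.5, "z": -17, "roll": 0.238, "claw": -0.8}, {"x": 28, "y": -7, "z": -17, "roll": 0.238, "claw": -0.8}, {"x": 34, "y": -8.2, "z": -17, "roll": 0.238, "claw": -0.8}, {"x": 34, "y": -8.2, "z": -17, "roll": 0.238, "claw": -0.8}, {"x": 34, "y": -8.2, "z": -17, "roll": 0.238, "claw": -0.8}]}}

```text
clock: 11.5
position: [0.5725, 0.1645, 0.2037]
eef_rot: [0.818, 0.575, -0.0, 0.0]
wrist_force: [0.5, -1.2, -0.9]
gripper_width: 0.0195
gripper_force: 41.6
```

Run:
```python
from h import *
f,P=cam("wrist"); s=env.state(); save("w4.png",f)
M=R.from_quat(s["eef_rot"]).as_matrix();o=orange(f)&(P[...,2]>.14);Q=((P-s["position"])@M*1000)[o]
print("held",np.percentile(Q,[1,99],axis=0))
b=Q[(Q[:,2]>5)&(Q[:,2]<12)]; print("blocktop",rect(b/1000))
C=clampframe(P); q=C[orange(f)&(C[...,2]>34)&(C[...,2]<42)&(abs(C[...,0])<45)&(C[...,1]<52)&(C[...,1]>15)]; print(rect(q/1000))
print("tcp clamp",clampframe(np.array(s["position"])[None,None])[0,0], s["eef_rot"])
```

```text
held [[ -1.67756255 -28.42015325 -31.44476881]
 [ 17.43504535  25.33919367  32.23455022]]
blocktop (8.3, -1.6, 56.2, 19.4, 88.16)
(-1.9, 37.3, 55.3, 26.8, -0.05)
tcp clamp [ -1.74290705  -0.50453152 203.7735261 ] [ 8.18927361e-01  5.73896947e-01 -3.59519309e-04  3.77615784e-04]
```

View pics/w4.png

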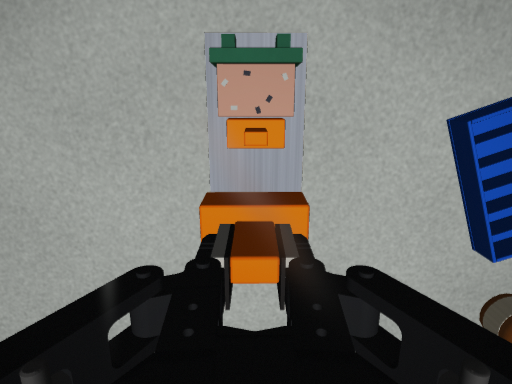

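The held spacer at (255,220) is level. Spacer 1, with its block at (256,134), is undisturbed and there is free space between them.

{"name": "move_arm", "arguments": {"deltas": [{"x": 0.1, "y": 0.13, "z": 5, "roll": 0, "claw": -0.8}, {"x": 0.1, "y": 0.13, "z": 9, "roll": 0, "claw": -0.8}, {"x": 0.1, "y": 0.13, "z": 12, "roll": 0, "claw": -0.8}, {"x": 0.1, "y": 0.13, "z": 14, "roll": 0, "claw": -0.8}, {"x": 0.1, "y": 0.13, "z": 15, "roll": 0, "claw": -0.8}, {"x": 0.1, "y": 0.13, "z": 15.4, "roll": 0, "claw": -0.8}, {"x": 0.1, "y": 0.13, "z": 15.6, "roll": 0, "claw": -0.8}, {"x": 0.1, "y": 0.13, "z": 15.6, "roll": 0, "claw": -0.8}, {"x": 0.1, "y": 0.13, "z": 15.6, "roll": 0, "claw": -0.8}, {"x": 0.1, "y": 0.13, "z": 15.6, "roll": 0, "claw": -0.8}]}}

```text
clock: 12.8
position: [0.5746, 0.1653, 0.0483]
eef_rot: [0.819, 0.574, 0.0, 0.0]
wrist_force: [0.6, 0.6, -1.1]
gripper_width: 0.0193
gripper_force: 41.6
```

{"name": "move_arm", "arguments": {"deltas": [{"x": 0, "y": 0, "z": 0.1, "roll": 0, "claw": -0.8}, {"x": 0, "y": 0, "z": 0.1, "roll": 0, "claw": -0.8}, {"x": 0, "y": 0, "z": 0.1, "roll": 0, "claw": -0.1}, {"x": 0, "y": 0, "z": 0.1, "roll": 0, "claw": -0.1}, {"x": 0, "y": 0, "z": 0.1, "roll": 0, "claw": -0.1}, {"x": 0, "y": 0, "z": -2, "roll": 0, "claw": -0.1}, {"x": 0, "y": 0, "z": -6, "roll": 0, "claw": -0.1}, {"x": 0, "y": 0, "z": -11, "roll": 0, "claw": -1}, {"x": -3, "y": 0, "z": -15, "roll": 0, "claw": -1}, {"x": -9, "y": 0, "z": -15, "roll": 0, "claw": -1}]}}

```text
clock: 14.05
position: [0.5469, 0.0828, 0.2018]
eef_rot: [0.817, 0.576, 0.004, 0.001]
wrist_force: [0.7, -1.5, -1.0]
gripper_width: 0.0001
gripper_force: 0.0
```

Run:
```python
from h import *
f,P=cam("wrist"); s=env.state(); save("w5.png",f)
C=clampframe(P); o=orange(f)&(abs(C[...,0])<45)
for y0,y1 in((22.5,52),(-20,22)):
  for z0,z1 in((72,84),(34,42)):
    q=C[o&(C[...,1]>y0)&(C[...,1]<y1)&(C[...,2]>z0)&(C[...,2]<z1)]; print(len(q),rect(q/1000) if len(q)>5 else "")
r=C[(C[...,2]>66)&(C[...,2]<78)&(abs(C[...,0])<30)&(C[...,1]<-30)&(C[...,1]>-90)]
print("pad",rect(r/1000) if len(r)>5 else "")
print("tcp clamp",clampframe(np.array(s["position"])[None,None])[0,0],s["gripper_width"])
```

```text
472 (-2.1, 36.6, 19.4, 12.3, 1.32)
1578 (-2.1, 36.5, 55.9, 27.9, 0.09)
398 (-1.6, 3.8, 19.1, 11.7, 0.6)
1475 (-1.5, 4.1, 55.8, 27.0, 0.22)
pad (-1.9, -56.0, 44.0, 14.2, 0.1)
tcp clamp [  0.5940011  -98.15517278 199.58009667] -0.00020062864987868985
```

View pics/w5.png

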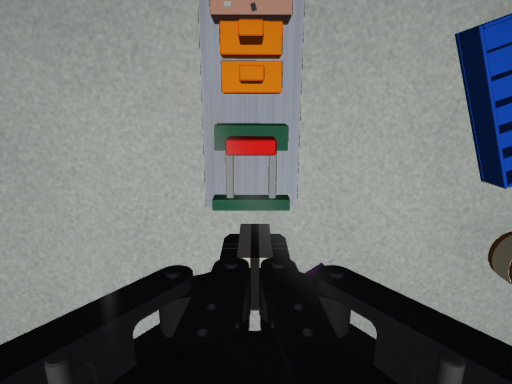

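Both spacers stand square and on the plate at px (251,38) and (251,77). The red pad is at (250,147) and the space behind it is free for the closed fingers.

{"name": "move_arm", "arguments": {"deltas": [{"x": 0, "y": -0.2, "z": 0, "roll": 0, "claw": -1}, {"x": 0, "y": -0.2, "z": 0, "roll": 0, "claw": -1}, {"x": 0, "y": -0.2, "z": 4, "roll": 0, "claw": -1}, {"x": 0, "y": -0.2, "z": 8, "roll": 0, "claw": -1}, {"x": 0, "y": -0.2, "z": 11, "roll": 0, "claw": -1}, {"x": 0, "y": -0.2, "z": 13, "roll": 0, "claw": -1}, {"x": 0, "y": -0.2, "z": 14.2, "roll": 0, "claw": -1}, {"x": 0, "y": -0.2, "z": 14.7, "roll": 0, "claw": -1}, {"x": 0, "y": -0.2, "z": 14.7, "roll": 0, "claw": -1}, {"x": 0, "y": -0.2, "z": 14.7, "roll": 0, "claw": -1}]}}

```text
clock: 15.35
position: [0.5426, 0.0814, 0.0517]
eef_rot: [0.819, 0.574, 0.001, 0.0]
wrist_force: [-0.2, 0.0, 0.3]
gripper_width: -0.0002
gripper_force: 0.0
```

```bash
cat > st.py <<'E'
from h import *
s=env.state(); a=np.radians(-19.8)
print("tcp clamp",clampframe(np.array(s["position"])[None,None])[0,0],"F along y",s["wrist_force"]@np.array([-np.sin(a),np.cos(a),0]),s["wrist_force"])
E
python3 st.py
```

```text
tcp clamp [ -2.49308623 -87.75709789  51.66065838] F along y -0.018812496897781403 [-0.18050255  0.04499036  0.31238629]
```

{"name": "move_arm", "arguments": {"deltas": [{"x": 1, "y": 0, "z": 0, "roll": 0, "claw": -1}, {"x": 1.5, "y": 0, "z": 0, "roll": 0, "claw": -1}, {"x": 2, "y": 0, "z": 0, "roll": 0, "claw": -1}, {"x": 2.4, "y": 0, "z": 0, "roll": 0, "claw": -1}, {"x": 2.8, "y": 0, "z": 0, "roll": 0, "claw": -1}, {"x": 3.2, "y": 0, "z": 0, "roll": 0, "claw": -1}, {"x": 3.6, "y": 0, "z": 0, "roll": 0, "claw": -1}, {"x": 4, "y": 0, "z": 0, "roll": 0, "claw": -1}, {"x": 4.3, "y": 0, "z": 0, "roll": 0, "claw": -1}, {"x": 4.5, "y": 0, "z": 0, "roll": 0, "claw": -1}]}}

```text
clock: 16.6
position: [0.5573, 0.1234, 0.0509]
eef_rot: [0.819, 0.574, -0.0, 0.0]
wrist_force: [-0.3, -4.0, 2.7]
gripper_width: 0.0004
gripper_force: 1.9
```

```bash
python3 st.py
```

```text
tcp clamp [ -2.94991863 -43.2341007   50.86305899] F along y -3.9059480172556507 [-0.28456388 -4.04892476  2.65087352]
```

Sliding at about 4 N. Continue in small steps.

{"name": "move_arm", "arguments": {"deltas": [{"x": 0.1, "y": 0, "z": 0, "roll": 0, "claw": -1}, {"x": 0.2, "y": 0, "z": 0, "roll": 0, "claw": -1}, {"x": 0.25, "y": 0, "z": 0, "roll": 0, "claw": -1}, {"x": 0.3, "y": 0, "z": 0, "roll": 0, "claw": -1}, {"x": 0.35, "y": 0, "z": 0, "roll": 0, "claw": -1}, {"x": 0.4, "y": 0, "z": 0, "roll": 0, "claw": -1}, {"x": 0.45, "y": 0, "z": 0, "roll": 0, "claw": -1}, {"x": 0.5, "y": 0, "z": 0, "roll": 0, "claw": -1}, {"x": 0.5, "y": 0, "z": 0, "roll": 0, "claw": -1}, {"x": 0.5, "y": 0, "z": 0, "roll": 0, "claw": -1}]}}

```text
clock: 17.85
position: [0.559, 0.1284, 0.0509]
eef_rot: [0.819, 0.574, 0.0, 0.0]
wrist_force: [0.4, -3.6, 2.0]
gripper_width: 0.0004
gripper_force: 1.7
```

```bash
python3 st.py
```

```text
tcp clamp [ -2.97777976 -37.98352016  50.88565984] F along y -3.278952841705462 [ 0.43928851 -3.64313591  1.98060316]
```

{"name": "move_arm", "arguments": {"deltas": [{"x": 0.05, "y": 0, "z": 0, "roll": 0, "claw": -1}, {"x": 0.1, "y": 0, "z": 0, "roll": 0, "claw": -1}, {"x": 0.13, "y": 0, "z": 0, "roll": 0, "claw": -1}, {"x": 0.16, "y": 0, "z": 0, "roll": 0, "claw": -1}, {"x": 0.19, "y": 0, "z": 0, "roll": 0, "claw": -1}, {"x": 0.2, "y": 0, "z": 0, "roll": 0, "claw": -1}, {"x": 0.2, "y": 0, "z": 0, "roll": 0, "claw": -1}, {"x": 0.2, "y": 0, "z": 0, "roll": 0, "claw": -1}, {"x": 0.2, "y": 0, "z": 0, "roll": 0, "claw": -1}, {"x": 0.2, "y": 0, "z": 0, "roll": 0, "claw": -1}]}}

```text
clock: 19.1
position: [0.559, 0.1283, 0.0509]
eef_rot: [0.819, 0.574, -0.001, 0.0]
wrist_force: [-1.8, -7.6, 5.8]
gripper_width: 0.0001
gripper_force: 3.8
```

```bash
python3 st.py
```

```text
tcp clamp [ -2.95970655 -38.04250112  50.87578513] F along y -7.743071476690911 [-1.82230992 -7.5735271   5.79264396]
```

It has stopped, and the force is rising. One firmer press to confirm.

{"name": "move_arm", "arguments": {"deltas": [{"x": 0.05, "y": 0, "z": 0, "roll": 0, "claw": -1}, {"x": 0.1, "y": 0, "z": 0, "roll": 0, "claw": -1}, {"x": 0.15, "y": 0, "z": 0, "roll": 0, "claw": -1}, {"x": 0.2, "y": 0, "z": 0, "roll": 0, "claw": -1}, {"x": 0.25, "y": 0, "z": 0, "roll": 0, "claw": -1}, {"x": 0.3, "y": 0, "z": 0, "roll": 0, "claw": -1}, {"x": 0.3, "y": 0, "z": 0, "roll": 0, "claw": -1}, {"x": 0.3, "y": 0, "z": 0, "roll": 0, "claw": -1}, {"x": 0.3, "y": 0, "z": 0, "roll": 0, "claw": -1}, {"x": 0.3, "y": 0, "z": 0, "roll": 0, "claw": -1}]}}

```text
clock: 20.35
position: [0.559, 0.1284, 0.0509]
eef_rot: [0.819, 0.573, -0.003, 0.001]
wrist_force: [-4.6, -12.6, 10.6]
gripper_width: 0.0
gripper_force: 6.9
```

```bash
python3 st.py
```

```text
tcp clamp [ -2.99896992 -37.95956653  50.91128847] F along y -13.374924353164344 [ -4.55705244 -12.57468351  10.58217437]
```

{"name": "move_arm", "arguments": {"deltas": [{"x": -0.5, "y": 0, "z": 0, "roll": 0, "claw": -1}, {"x": -1.2, "y": 0, "z": 0, "roll": 0, "claw": -1}, {"x": -2.2, "y": 0, "z": 0, "roll": 0, "claw": -1}, {"x": -3.2, "y": 0, "z": 0, "roll": 0, "claw": -1}, {"x": -3.8, "y": 0, "z": 0, "roll": 0, "claw": -1}, {"x": -4, "y": 0, "z": -1, "roll": 0, "claw": -1}, {"x": -4, "y": 0, "z": -5, "roll": 0, "claw": -1}, {"x": -4, "y": 0, "z": -10, "roll": 0, "claw": -1}, {"x": -5, "y": 0, "z": -15, "roll": 0, "claw": -1}, {"x": -5, "y": 0, "z": -15, "roll": 0, "claw": -1}]}}

```text
clock: 21.6
position: [0.547, 0.0858, 0.2063]
eef_rot: [0.819, 0.574, 0.005, 0.002]
wrist_force: [-0.3, -0.3, 0.1]
gripper_width: -0.0003
gripper_force: 0.0
```

```bash
python3 - <<'E'
from h import *
f,P=cam("wrist"); f,P=cam("wrist"); s=env.state(); save("w6.png",f)
C=clampframe(P); Z=C[...,2]; ok=(abs(C[...,0])<45)
o=orange(f)&ok&(Z>34)&(Z<42)&(C[...,1]<53.5); print("row",rect(C[o]/1000))
r=C[(Z>66)&(Z<78)&(abs(C[...,0])<30)&(C[...,1]<-5)&(C[...,1]>-60)&~orange(f)]; print("pad",rect(r/1000))
for x0 in(-25,0,25):
    m=ok&(abs(C[...,0]-x0)<3)&(Z>5)&(Z<20)&(C[...,1]>-5)&(C[...,1]<55); print("plate px seen in row",x0,m.sum(),C[m][:,1].round())
E
python3 st.py
```

```text
row (-1.9, 20.8, 65.9, 55.6, -89.12)
pad (-2.2, -19.5, 43.0, 13.0, -0.11)
plate px seen in row -25 0 []
plate px seen in row 0 0 []
plate px seen in row 25 1 [53.]
tcp clamp [ -2.85664973 -82.74310188 201.9570681 ] F along y -0.34803056755111655 [-0.62007603 -0.14665759 -1.39083704]
```

View pics/w6.png

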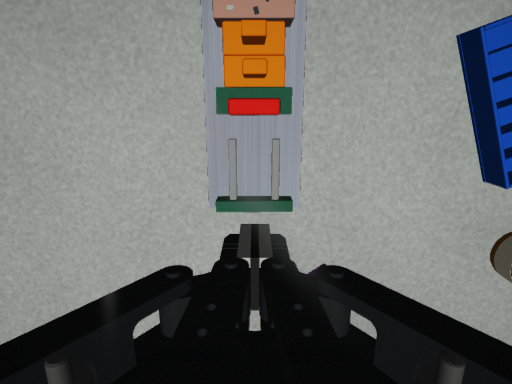

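The spacers at (254,38) and (255,71) sit flush between the granite and the jaw, with no gap in the row. The pad's travel is about 38 mm, as expected for snug, and the robot is clear.

```bash
python3 -c "
from rig import env
print(env.hand_in())"
```

```text
the job is handed in; nothing more can be done
None
```

Both orange spacers stand square in the clamp, the jaw is pushed snug (about 38 mm of travel, no gap seen in the row), the arm is clear, and the job was handed in at about 22 s.

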